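# Clamp a glued adaptor in the ratchet press

### The arm

A 7-joint arm with a two-finger parallel gripper is mounted at the origin on a cart in front of the work surface, level with it; the furniture and walls round the work are solid. World frame = base frame: x ahead of the robot, y to its left, z up, the work surface at z = 0. Lengths are in m, angles in degrees, forces in N, time in s.
With the tool pointing down it reaches from about 0.425 to 0.875 m from the base axis. Payload 4.7 kg.
Tool frame: the origin (TCP) lies at the very end of the fingers, on their centre line; the grasp point (between the pads) lies 19 mm behind it; z points along the fingers, y is the line along which they close (so a half turn about z gives the same grasp; the last joint's range is limited). The gripper opens to 87 mm and grips with 3 to 60 N. Pads are 19 mm wide; open, the fingers measure 117 mm over their backs; the gripper's body (75 mm by 190 mm) begins 51 mm behind the grasp point.
Start: joints at [76.782, 18.392, -4.016, 83.108, 1.295, 78.541, -3.26], TCP at [0.158, -0.631, 0.223] pointing down, gripper open.
Joint ranges: [-163.93, 163.93], [-17.29, 119.83], [-79.2, 71.16], [3.27, 140.29], [-89.18, 269.18], [5.43, 117.66], [-154.24, 154.24]. Speed limits (degrees/s): [147.25, 147.25, 180, 180, 180, 180, 180].

### API

Orientations are given as [roll, pitch, yaw] about the fixed x, y, z axes, in that order (R = Rz(yaw) Ry(pitch) Rx(roll)).
In Python, from cell import telemetry, cams, env gives the robot as it stands.
- The arm moves only by the tool arm_command, never from a script. Its argument "series" is text: rows parted by semicolons, each of 5 numbers parted by spaces: the shift along the tool's x, y, z in mm, then the turn about the tool's z in rad, then the closure in counts, from 0 (fully open) to 255 (shut). A call has 1 to 20 rows; each row shifts and turns the commanded pose from where the row before left it, along the tool's axes as they then stand; what a row does not reach is not made up. A row lasts 1/12 s, in which the tool goes at most 41.7 mm and 7.16 degrees, less where a joint would pass 70% of its speed; a pose out of reach is approached as far as the arm can. A call is refused whole if a number of a shift passes 41.7 or a number of a turn 0.125, either way. A call with a gripper value outside its range is refused whole. The fingers move at their own pace and stop on an object; "squeeze" is the grip in N (left out, the last holds). Time passes only in rows, so rows that do not move let the fingers close. It gives the time, the measured TCP pose, the force, the opening and the grip force at its end, in the units of the state.
- telemetry.get_obs(): the state, without advancing time (a new reading comes with each control period).
- cams.read_camera(name): name is "side" or "top"; returns the picture (384x512x3 uint8, blue, green, red); there is no depth.
- cams.calibration(name): a dict with "K" (3x3 intrinsics, pixels), "origin" and "rotation" of the camera in the world. Camera axes: x right, y down, z forward; pixel columns grow to the right and rows downward; lengths in m; the calibration is good to about 2 mm. A picture is of the moment at which its call begins. calibration takes no time and is no camera call.
- env.sign_off(): hands the job in; it is judged then, once.
The state is a dict: "time_s": time; "qpos": joint angles; "joint_velocities": joint speeds; "effort": joint torques, N m; "tool_pos": TCP position; "tool_rot": TCP orientation; "force": force on the tool from outside, world axes, zero at the start; "wrist_torque": the same for the moment, N m; "grip_width": finger opening in m; "grasp_force": force on a finger pad.
Only numpy, scipy, OpenCV 4.12 (cv2) and the standard library are available. Lean on these libraries where they do the work, as an engineer would, in place of code of your own. Each camera call takes 0.05 s, during which the arm holds its last target. There are 200 camera calls.

### The job

The black adaptor standing in the small blue bench press has just been glued and must be clamped. Flip the red direction lever on the press's ratchet handle fully over to the other side so that the handle tightens, then work the black-knobbed handle back and forth until the screw comes up against its end stop; do not force it on past the stop. Leave the lever set to tighten, the adaptor in its place under the foot, and the bottles, timer and red-lidded parts box beside the press undisturbed.

Things in the scene. Friction and masses are not known exactly. Their poses are not given: they have to be found in the camera images.
- press: Blue bench press, fixed: base plate 110 x 150 x 20 mm, two columns, crosshead 86 x 150 mm (top 107 mm high), on it a brass ratchet nut round an upright screw whose red tip reaches at most 176 mm. Origin: centre of the underside, on the screw's axis; z up. Its own -x side is the front; +y is the left as seen from the front. The handle arm lies above the crosshead, its top at 131 mm.
- press_handle (a joint): Ratchet handle's angle about the screw's axis (rad), -0.6 to 0.6 between two stop pins; 0: it points to the press's -x; grows clockwise seen from above (knob goes to the left, the press's +y). It stays where it is left. It takes 2 to 3 N at the knob while the ratchet clicks, about 4 N while it turns the nut.
- knob (a point): Middle of the black upright knob at the handle's end, 130 mm from the screw's axis: round, 24 mm in diameter, 42 mm tall, from 131 to 173 mm above the worktop; this point at 152 mm. It is fixed to the handle, but round, so it turns between fingers that keep their direction.
- press_lever (a joint): Red direction lever on the handle (rad), -0.4 to 0.4. As found (about -0.37, post to the right) strokes to the right loosen. Above 0.3 (post to the left) strokes to the left turn the nut clockwise and tighten; the way back clicks freely. Its upright pivot is on the handle, 44 mm from the screw's axis. about 3 N on the post flip it; the handle's friction mostly holds the handle meanwhile.
- lever_post (a point): Middle of the lever's upright red post, 25 mm beyond its pivot (69 mm from the screw's axis when central): 10 mm in diameter, top 157 mm above the worktop, this point at about 147 mm. The lever's plate (top 137 mm) and the handle arm (top 131 mm) lie under it. Flipping carries it about 19 mm across the handle.
- press_nut (a joint): Turn of the nut (rad), grows clockwise from above as it tightens: 0 loosened, 3.2 the end stop; starts at 0.1 to 0.8, stays where it is left. 18 teeth, 0.35 rad apart: up to one tooth of each stroke is lost. The stop is cushioned: past 3.2 it pushes back about 10 N at the knob per 0.06 rad and springs back to 3.2 when let go; over 0.2 rad past it is damage.
- press_foot: Sprung round pad, 40 mm in diameter, under the screw; origin: centre of its underside, 58 mm above the worktop when the nut is at 0. Each rad of the nut lowers it 3 mm. It meets the adaptor at about 2.0 rad, then is pushed in by up to 3.6 mm, pressing with about 18 N at the end stop; this hardly changes the handle's force.
- adaptor: Black mains adaptor block, 48 x 85 x 32 mm, 0.22 kg, loose on the press's base plate under the foot; origin: centre of its underside, z up.
- amber_small: Bystander: small brown bottle with black cap, 49 mm in diameter, 99 mm tall; origin at the centre of its underside.
- white_bottle: Bystander: white bottle with red cap, 55 mm in diameter, 111 mm tall; origin at the centre of its underside.
- jar_blue: Bystander: blue jar, 49 mm in diameter, 63 mm tall; origin at the centre of its underside.
- timer: Bystander: white timer, 58 x 68 x 18 mm; origin at the centre of its underside.
- ferrule_box: Bystander: parts box with red lid, 55 x 78 x 23 mm; origin at the centre of its underside.

How it is judged (in metres and radians):
On the way, in this order (a step that is already met when the one before it is completed fails the run):
1. the direction lever is flipped to tighten (value of joint press_lever above 0.3 rad), for 0.2 s.
2. the foot has met the adaptor (contact force between press_foot and adaptor above 3 N), for 0.1 s.
3. the screw is up against its end stop (value of joint press_nut above 3.08 rad), for 0.1 s.
At the end, for the whole second after the job is handed in: The nut is at its end stop (within 0.12 rad of it), the lever still set to tighten (above 0.25 rad), the foot presses on the adaptor with more than 8 N, and the adaptor rests within 10 mm of where it stood (value of joint press_nut above 3.08 rad and value of joint press_lever above 0.25 rad and contact force between press_foot and adaptor above 8 N and distance of adaptor from where it was at the start of the episode below 0.01 m and linear speed of adaptor below 0.02 m/s); the robot touches nothing.
It fails at once if the screw forced more than 0.2 rad past its end stop (value of joint press_nut above 3.4 rad).
It fails at once if a bottle, the timer or the parts box beside the press shifted by more than 20 mm (distance of any of amber_small, white_bottle, jar_blue, timer, ferrule_box from where it was at the start of the episode above 0.02 m).
It also fails if it takes over 72 s, if anything falls off the work surface, if the arm or the gripper's body presses on something with over 40 N, if the wrist force passes 120 N, or if a joint passes its speed limit or range.

## Working session

There is one attempt and no reset: what is moved stays moved. The work goes in short steps, Python scripts to look and compute and a tool call to move; the robot and the scene stay as the last step left them, time stands still between calls to the robot, and variables do not carry over. Pictures are saved under pics/ and viewed, at most 10 in all, crops included, and the job is handed in when it is done.

Besides the shell and the picture viewer there is one more tool, called by a JSON object that holds its "api" and its "payload". arm_command: Moves the arm, as the interface text tells. Its arguments: {"type":"object","properties":{"series":{"type":"string"},"squeeze":{"type":"number"}},"required":["series"]}

```bash
mkdir -p pics; ls; python3 - <<'E'
from cell import telemetry,cams
import cv2,numpy as np
o=telemetry.get_obs();print({k:np.round(v,3) for k,v in o.items()})
for n in("side","top"):
    cv2.imwrite(f"pics/{n}0.png",cams.read_camera(n))
    c=cams.calibration(n);print(n,{k:np.round(v,3).tolist() for k,v in c.items()})
E
```

```text
pics
{'time_s': np.float64(0.0), 'qpos': array([76.781, 18.439, -4.016, 83.177,  1.295, 78.541, -3.258]), 'joint_velocities': array([ 0.037, -0.002,  0.003, -0.036, -0.001,  0.082,  0.004]), 'effort': array([ 0.0000e+00, -4.9128e+01, -4.0400e-01, -3.1253e+01, -6.4000e-02,
        4.4000e-02,  0.0000e+00]), 'tool_pos': array([ 0.157, -0.63 ,  0.221]), 'tool_rot': array([-1.79889e+02,  6.00000e-03,  1.40310e+01]), 'force': array([ 0.434,  0.067, -0.169]), 'wrist_torque': array([ 0.051, -0.019, -0.002]), 'grasp_force': np.float64(0.0), 'grip_width': np.float64(0.087)}
side {'K': [[434.702, 0.0, 256.008], [0.0, 434.702, 190.934], [0.0, 0.0, 1.0]], 'origin': [0.206, -1.092, 0.703], 'rotation': [-117.655, -1.254, -19.68]}
top {'K': [[470.239, 0.0, 256.015], [0.0, 470.239, 195.37], [0.0, 0.0, 1.0]], 'origin': [0.319, -0.034, 1.598], 'rotation': [-169.444, 0.605, -91.31]}
```

View pics/top0.png

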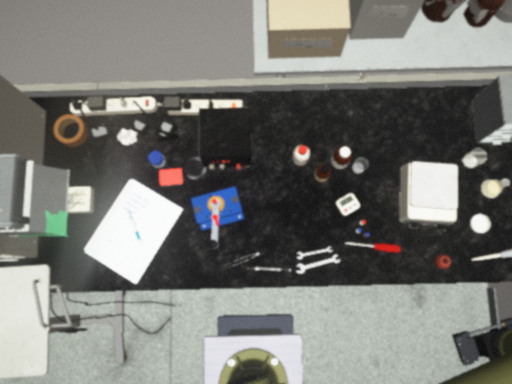

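View pics/side0.png

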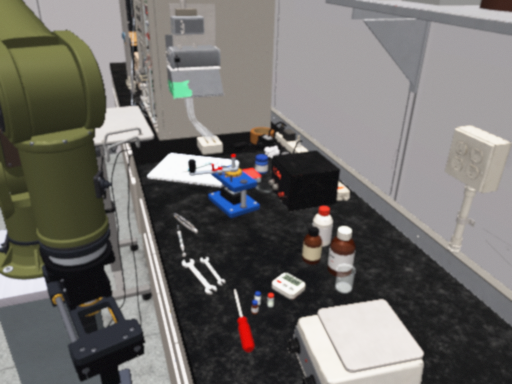

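The top view shows the blue press near (217,208) with its handle pointing down the image to about (214,240). In the side view the press is near (235,185), with the black knob at about (193,166). Next I'll enlarge both.

```bash
cat > h.py <<'E'
import numpy as np,cv2
from scipy.spatial.transform import Rotation as R
from cell import telemetry,cams
def cal(n):
    c=cams.calibration(n);M=np.array(c["rotation"],float)
    return np.array(c["K"]),np.array(c["origin"]),M if M.shape==(3,3) else R.from_euler('xyz',M,degrees=True).as_matrix()
def ray(n,uv):
    K,o,M=cal(n);d=M@np.linalg.solve(K,[*uv,1]);return o,d/np.linalg.norm(d)
def plane(n,uv,z):
    o,d=ray(n,uv);return o+d*(z-o[2])/d[2]
def proj(n,p):
    K,o,M=cal(n);q=K@(M.T@(np.asarray(p)-o));return q[:2]/q[2]
def two(a,b):
    (o,d),(p,e)=ray("top",a),ray("side",b)
    s,t=np.linalg.lstsq(np.c_[d,-e],p-o,rcond=None)[0];x,y=o+s*d,p+t*e
    return (x+y)/2,np.linalg.norm(x-y)
E
python3 - <<'E'
from h import *
t=cv2.imread("pics/top0.png")[175:255,175:260];s=cv2.imread("pics/side0.png")[145:220,180:270]
a=cv2.resize(t,(400,376),interpolation=cv2.INTER_CUBIC);b=cv2.resize(s,(400,333),interpolation=cv2.INTER_CUBIC)
o=np.zeros((376,800,3),np.uint8);o[:,:400]=a;o[:333,400:]=b;cv2.imwrite("pics/crop0.png",o)
im=cv2.imread("pics/top0.png");h=cv2.cvtColor(im,cv2.COLOR_BGR2HSV)
m=cv2.inRange(h,(105,120,60),(125,255,255));m[:,:180]=0;m[:,255:]=0;m[:175]=0;m[245:]=0
c=max(cv2.findContours(m,0,2)[0],key=cv2.contourArea);print(cv2.minAreaRect(c),cv2.boxPoints(cv2.minAreaRect(c)))
E
```

```text
((216.95587158203125, 208.05035400390625), (35.950618743896484, 48.61504364013672), 74.93151092529297) [[188.81104 197.01242]
 [235.75449 184.37381]
 [245.10071 219.08829]
 [198.15726 231.7269 ]]
```

View pics/crop0.png

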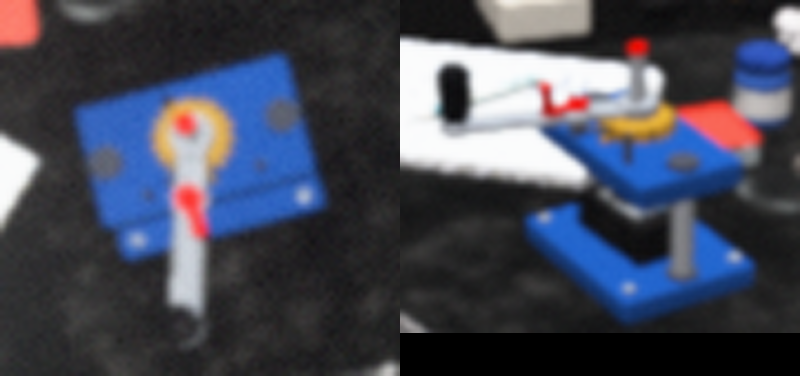

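The enlargement shows these points:

| Feature | Top view | Side view |
|---|---|---|
| Screw tip | about (214.5,201.5) | (233.3,155) |
| Knob | (214.5,244) | (192.4,166) |
| Lever post | (218,224), to the right as seen from the front | (213,167) |

```bash
python3 - <<'E'
from h import *
for n,a,b,z in (("tip",(214.5,201.3),(233.3,155.2),.168),("knob",(214.5,244),(192.4,166),.16),("post",(218.3,224.3),(213.1,167.5),.15)):
    p,e=two(a,b);print(n,p.round(4),round(e,4),plane("top",a,z).round(4),plane("side",b,z-.006).round(4))
# base-plate bolts/crosshead corners
t=lambda u,v:(u/4.706+175,v/4.706+175)
for q in ((78,108),(287,55),(305,190),(98,225)):print("cross",plane("top",t(*q),.107).round(4))
E
```

```text
tip [0.5705 0.103  0.1726] 0.0012 [0.5707 0.1036 0.168 ] [0.5785 0.127  0.162 ]
knob [0.4412 0.1059 0.1516] 0.0015 [0.4397 0.1053 0.16  ] [0.4409 0.1008 0.154 ]
post [0.5028 0.0945 0.1434] 0.0015 [0.5013 0.094  0.15  ] [0.5033 0.0932 0.144 ]
cross [0.5943 0.1834 0.107 ]
cross [0.6278 0.0395 0.107 ]
cross [0.5337 0.0287 0.107 ]
cross [0.5132 0.1697 0.107 ]
```

{"api": "arm_command", "payload": {"series": "0 0 -5 0.087 0; 0 0 -5 0.087 0; 0 0 -5 0.087 0; 24 -31 0 0 0; 24 -31 0 0 0; 24 -31 0 0 0; 24 -31 0 0 0; 24 -31 0 0 0; 24 -31 0 0 0; 24 -31 0 0 0; 24 -31 0 0 0; 24 -31 0 0 0; 24 -31 0 0 0; 24 -31 0 0 0; 24 -31 0 0 0; 0 0 0 0 0", "squeeze": 5}}

```text
time_s: 1.43
tool_pos: [0.4568, -0.2543, 0.2376]
tool_rot: [-179.8, -0.2, -0.2]
force: [0.3, 1.1, 0.2]
grip_width: 0.087
grasp_force: 0.0
```

{"api": "arm_command", "payload": {"series": "5 -38.7 0 0 120; 5 -38.7 0 0 120; 5 -38.7 0 0 120; 5 -38.7 0 0 120; 5 -38.7 0 0 120; 5 -38.7 0 0 120; 5 -38.7 0 0 120; 5 -38.7 0 0 120; 5 -38.7 0 0 120; 0 0 20 0 120; 0 0 20 0 120; 0 0 0 0 120; 0 0 0 0 120"}}

```text
time_s: 2.52
tool_pos: [0.5012, 0.0836, 0.1966]
tool_rot: [180.0, 0.2, -0.9]
force: [0.9, -0.3, -0.3]
grip_width: 0.0461
grasp_force: 0.0
```

{"api": "arm_command", "payload": {"series": "1 -6 0 0 120; 0 -4 0 0 120; 0 0 15 0 120; 0 0 15 0 120; 0 0 15 0 120; 0 0 9 0 120; 0 0 0 0 120; 0 0 0 0 120"}}

```text
time_s: 3.18
tool_pos: [0.5036, 0.0943, 0.144]
tool_rot: [-180.0, -0.0, -0.9]
force: [0.2, 0.2, 0.4]
grip_width: 0.0462
grasp_force: 0.0
```

```bash
python3 - <<'E'
from h import *
t=cams.read_camera("top")[175:255,175:260];s=cams.read_camera("side")[120:220,170:270]
o=np.zeros((400,800,3),np.uint8);o[:376,:400]=cv2.resize(t,(400,376),interpolation=2);o[:,400:]=cv2.resize(s,(400,400),interpolation=2);cv2.imwrite("pics/crop1.png",o)
E
```

```text
(no output)
```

View pics/crop1.png

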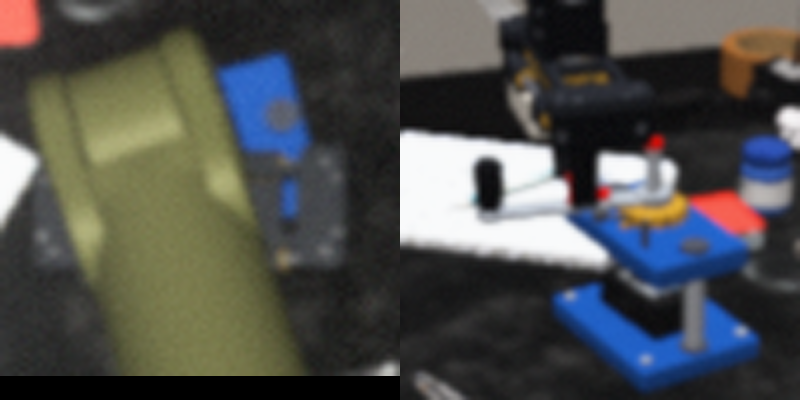

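The side view shows the fingers on either side of the red post at about crop (570,185), with the near finger in front of it. The arm hides the post in the top view. I'll close gently on it.

{"api": "arm_command", "payload": {"series": "0 0 0 0 255; 0 0 0 0 255; 0 0 0 0 255; 0 0 0 0 255; 0 0 0 0 255; 0 0 0 0 255", "squeeze": 8}}

```text
time_s: 3.78
tool_pos: [0.5035, 0.0955, 0.1437]
tool_rot: [-179.9, -0.0, -0.9]
force: [0.8, 6.0, -0.7]
grip_width: 0.014
grasp_force: 2.9
```

{"api": "arm_command", "payload": {"series": "0 -1.5 0 0 255; 0 -1 0 0 255; 0 0 0 0 255; 0 0 0 0 255"}}

```text
time_s: 4.12
tool_pos: [0.5035, 0.0976, 0.1436]
tool_rot: [-179.9, -0.0, -0.9]
force: [1.0, 3.4, -1.3]
grip_width: 0.0094
grasp_force: 8.0
```

{"api": "arm_command", "payload": {"series": "0 -2 0 0 255; 0 -2 0 0 255; 0 -2 0 0 255; 0 -2 0 0 255; 0 -2 0 0 255; 0 -2 0 0 255; 0 -2 0 0 255; 0 -2 0 0 255; 0 -2 0 0 255; 0 0 0 0 255"}}

```text
time_s: 4.95
tool_pos: [0.5025, 0.1129, 0.1433]
tool_rot: [179.8, 0.2, -1.0]
force: [-3.7, -4.1, 4.4]
grip_width: 0.0096
grasp_force: 8.0
```

{"api": "arm_command", "payload": {"series": "0 -2 0 0 255; 0 -2 0 0 255; 0 -2 0 0 255; 0 0 0 0 255; 0 0 0 0 255"}}

```text
time_s: 5.37
tool_pos: [0.5029, 0.1192, 0.1432]
tool_rot: [179.9, 0.1, -1.0]
force: [-2.9, -3.2, 3.0]
grip_width: 0.009
grasp_force: 8.0
```

{"api": "arm_command", "payload": {"series": "0 0 0 0 110; 0 0 0 0 110; 0 0 0 0 110; 0 0 0 0 110; 0 0 -20 0 110; 0 0 -30 0 110; 0 0 -30 0 110; 0 40 0 0 110; 0 40 0 0 110; 0 40 0 0 110; 0 40 0 0 110; 0 40 0 0 110; 0 40 0 0 110; 0 0 0 0 110"}}

```text
time_s: 6.53
tool_pos: [0.4988, -0.1294, 0.2231]
tool_rot: [179.8, 0.0, -1.7]
force: [-0.0, -1.3, -0.6]
grip_width: 0.0495
grasp_force: 0.0
```

```bash
python3 - <<'E'
from h import *
t=cams.read_camera("top")[175:255,175:260];s=cams.read_camera("side")[145:220,180:270]
o=np.zeros((376,800,3),np.uint8);o[:,:400]=cv2.resize(t,(400,376),interpolation=2);o[:333,400:]=cv2.resize(s,(400,333),interpolation=2);cv2.imwrite("pics/crop2.png",o)
E
```

```text
(no output)
```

View pics/crop2.png

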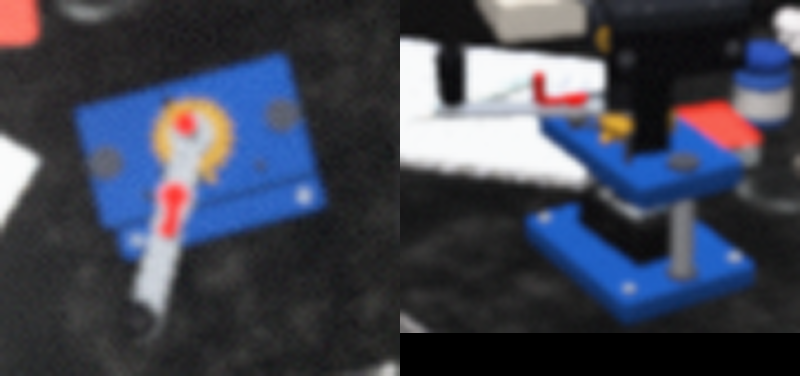

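The handle has swung left, with the knob now at top crop (145,320), i.e. image (205.8,243). The post is at crop (168,234), roughly in line with the handle, so the lever is only about half flipped. Now I'll measure it.

```bash
python3 - <<'E'
from h import *
t=lambda u,v:(u/4.706+175,v/4.706+175)
s=lambda u,v:((u-400)/4.444+180,v/4.444+145)
for n,a,b,z in (("knob",t(145,320),s(450,73),.155),("post",t(168,233),s(538,87),.15)):
    p,e=two(a,b);q=plane("top",a,z);print(n,p.round(4),round(e,4),q.round(4))
    d=p[:2]-[.5705,.1035];print(np.hypot(*d),np.degrees(np.arctan2(d[1],d[0])))
E
```

```text
knob [0.444  0.1323 0.1554] 0.0004 [0.4439 0.1324 0.155 ]
0.12969543551563412 167.16524192625056
post [0.5026 0.1182 0.1431] 0.0012 [0.5012 0.1176 0.15  ]
0.06945971874080857 167.7553493923393
```

{"api": "arm_command", "payload": {"series": "-0.5 -35 0 0 110; -0.5 -35 0 0 120; -0.5 -35 0 0 140; -0.5 -35 0 0 160; -0.5 -35 0 0 180; -0.5 -35 0 0 200; -0.5 -35 0 0 200; 0 0 15 0.12 200; 0 0 15 0.12 200; 0 0 0 0 200; 0 0 0 0 200"}}

```text
time_s: 7.55
tool_pos: [0.4993, 0.1273, 0.1932]
tool_rot: [180.0, 0.1, -14.3]
force: [0.2, -0.3, -0.0]
grip_width: 0.0188
grasp_force: 0.0
```

{"api": "arm_command", "payload": {"series": "5 7 0 0 200; 0 0 0 0 200; 0 0 0 0 200; 0 0 15 0 200; 0 0 15 0 200; 0 0 10 0 200; 0 0 9 0 200; 0 0 0 0 200; 0 0 0 0 200"}}

```text
time_s: 8.3
tool_pos: [0.5033, 0.1176, 0.1445]
tool_rot: [180.0, 0.0, -14.7]
force: [0.5, 0.6, -0.2]
grip_width: 0.0187
grasp_force: 0.0
```

No contact on the way down, so the fingers should straddle the post. Next I'll push it left.

{"api": "arm_command", "payload": {"series": "0 -2 0 0 200; 0 -2 0 0 200; 0 -2 0 0 200; 0 -2 0 0 200; 0 -2 0 0 200; 0 -2 0 0 200; 0 -2 0 0 200; 0 0 0 0 200"}}

```text
time_s: 8.97
tool_pos: [0.5068, 0.1315, 0.1445]
tool_rot: [180.0, 0.0, -14.7]
force: [-2.2, -2.0, 1.8]
grip_width: 0.0189
grasp_force: 1.2
```

{"api": "arm_command", "payload": {"series": "0.5 -2 0 0 200; 0.5 -2 0 0 200; 0.5 -2 0 0 200; 0.5 -2 0 0 200; 0 0 0 0 200; 0 0 0 0 200"}}

```text
time_s: 9.47
tool_pos: [0.5109, 0.139, 0.1443]
tool_rot: [-180.0, 0.0, -14.6]
force: [-1.7, -1.0, -0.2]
grip_width: 0.0187
grasp_force: 0.8
```

{"api": "arm_command", "payload": {"series": "0.5 -2 0 0 200; 0.5 -2 0 0 200; 0.5 -2 0 0 200; 0 0 0 0 200; 0 0 0 0 200"}}

```text
time_s: 9.88
tool_pos: [0.5127, 0.1422, 0.1441]
tool_rot: [179.8, 0.1, -14.7]
force: [-5.3, -6.8, 3.3]
grip_width: 0.0189
grasp_force: 3.5
```

{"api": "arm_command", "payload": {"series": "0.5 -2 0 0 200; 0 0 0 0 200; 0 0 0 0 200"}}

```text
time_s: 10.13
tool_pos: [0.5127, 0.1424, 0.144]
tool_rot: [179.6, 0.2, -14.8]
force: [-9.4, -9.6, 5.8]
grip_width: 0.019
grasp_force: 5.4
```

{"api": "arm_command", "payload": {"series": "0 3 0 0 200; 0 3 0 0 200; 0 0 -20 0 200; 0 0 -30 0 160; 0 0 -30 0 130; 0 40 0 0 100; 0 40 0 0 80; 0 40 0 0 80; 0 40 0 0 80; 0 40 0 0 80; 0 40 0 0 80; 0 0 0 0 80"}}

```text
time_s: 11.13
tool_pos: [0.4516, -0.101, 0.225]
tool_rot: [179.8, -0.2, -15.3]
force: [0.4, -0.5, -0.5]
grip_width: 0.0589
grasp_force: 0.0
```

```bash
python3 - <<'E'
from h import *
t=cams.read_camera("top")[175:255,175:260];s=cams.read_camera("side")[145:220,180:270]
o=np.zeros((376,800,3),np.uint8);o[:,:400]=cv2.resize(t,(400,376),interpolation=2);o[:333,400:]=cv2.resize(s,(400,333),interpolation=2);cv2.imwrite("pics/crop3.png",o)
E
```

```text
(no output)
```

View pics/crop3.png

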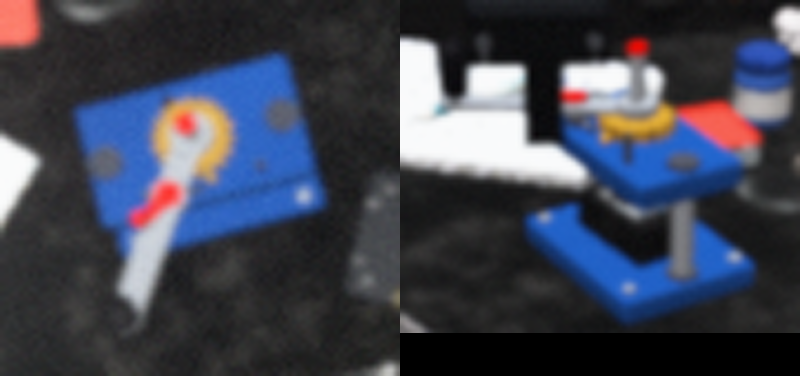

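The lever is now fully to the left: post at top crop (136,217), pivot at (168,193). The knob is at crop (127,313).

```bash
python3 - <<'E'
from h import *
q=plane("top",(127/4.706+175,313/4.706+175),.155);d=q[:2]-[.5705,.1035];print(q,np.hypot(*d),np.degrees(np.arctan2(d[1],d[0])))
o=telemetry.get_obs();print(np.round(o["qpos"],1),o["time_s"])
E
```

```text
[0.44870429 0.14412343 0.155     ] 0.12839181244212267 161.55452435037668
[ 40.6  -4.1 -30.5 107.3  -2.2  76.  -94.2] 11.2333
```

{"api": "arm_command", "payload": {"series": "-9.7 -34 0 0 80; -9.7 -34 0 0 80; -9.7 -34 0 0 80; -9.7 -34 0 0 80; -9.7 -34 0 0 80; -9.7 -34 0 0 80; -9.7 -34 0 0 80; 0 0 15 0.065 80; 0 0 10 0 80; 0 0 0 0 80; 0 0 0 0 80"}}

```text
time_s: 12.15
tool_pos: [0.4469, 0.1551, 0.1991]
tool_rot: [180.0, 0.1, -18.3]
force: [0.5, -0.4, 0.3]
grip_width: 0.0596
grasp_force: 0.0
```

{"api": "arm_command", "payload": {"series": "4 7 0 0 80; 0 0 15 0 80; 0 0 15 0 80; 0 0 15 0 80; 0 0 15 0 80; 0 0 0 0 80; 0 0 0 0 80; 0 0 0 0 255; 0 0 0 0 255; 0 0 0 0 255; 0 0 0 0 255; 0 0 0 0 255; 0 0 0 0 255; 0 0 0 0 255", "squeeze": 12}}

```text
time_s: 13.32
tool_pos: [0.4489, 0.148, 0.1398]
tool_rot: [-179.9, -0.0, -18.4]
force: [0.6, 0.8, 1.9]
grip_width: 0.0233
grasp_force: 12.0
```

{"api": "arm_command", "payload": {"series": "0 0 0 0.03 255; 0.23 7.8 0 -0.06 255; 0.23 7.8 0 -0.06 255; 0.23 7.8 0 -0.06 255; 0.23 7.8 0 -0.06 255; 0.23 7.8 0 -0.06 255; 0.23 7.8 0 -0.06 255; 0.23 7.8 0 -0.06 255; 0.23 7.8 0 -0.06 255; 0.23 7.8 0 -0.06 255; 0 0 0 0 255; 0 0 0 0 255"}}

```text
time_s: 14.32
tool_pos: [0.4439, 0.0779, 0.1398]
tool_rot: [180.0, -0.1, 10.7]
force: [3.1, 0.4, -1.6]
grip_width: 0.0234
grasp_force: 12.0
```

{"api": "arm_command", "payload": {"series": "0.23 7.8 0 -0.06 255; 0.23 7.8 0 -0.06 255; 0.23 7.8 0 -0.06 255; 0.23 7.8 0 -0.06 255; 0.23 7.8 0 -0.06 255; 0.23 7.8 0 -0.06 255; 0.23 7.8 0 -0.06 255; 0.23 7.8 0 -0.06 255; 0.23 7.8 0 -0.06 255; 0 0 0 0 255; 0 0 0 0 255"}}

```text
time_s: 15.23
tool_pos: [0.4754, 0.0175, 0.1398]
tool_rot: [180.0, -0.2, 41.7]
force: [5.0, 2.7, -2.2]
grip_width: 0.0237
grasp_force: 12.0
```

{"api": "arm_command", "payload": {"series": "0.23 -7.8 0 0.06 255; 0.23 -7.8 0 0.06 255; 0.23 -7.8 0 0.06 255; 0.23 -7.8 0 0.06 255; 0.23 -7.8 0 0.06 255; 0.23 -7.8 0 0.06 255; 0.23 -7.8 0 0.06 255; 0.23 -7.8 0 0.06 255; 0.23 -7.8 0 0.06 255; 0.23 -7.8 0 0.06 255; 0.23 -7.8 0 0.06 255; 0.23 -7.8 0 0.06 255; 0.23 -7.8 0 0.06 255; 0.23 -7.8 0 0.06 255; 0.23 -7.8 0 0.06 255; 0.23 -7.8 0 0.06 255; 0.23 -7.8 0 0.06 255; 0 0 0 0 255; 0 0 0 0 255"}}

```text
time_s: 16.82
tool_pos: [0.4459, 0.1402, 0.1398]
tool_rot: [180.0, 0.0, -16.6]
force: [-2.1, 0.1, 4.6]
grip_width: 0.0236
grasp_force: 12.0
```

{"api": "arm_command", "payload": {"series": "0.23 7.8 0 -0.06 255; 0.23 7.8 0 -0.06 255; 0.23 7.8 0 -0.06 255; 0.23 7.8 0 -0.06 255; 0.23 7.8 0 -0.06 255; 0.23 7.8 0 -0.06 255; 0.23 7.8 0 -0.06 255; 0.23 7.8 0 -0.06 255; 0.23 7.8 0 -0.06 255; 0.23 7.8 0 -0.06 255; 0.23 7.8 0 -0.06 255; 0.23 7.8 0 -0.06 255; 0.23 7.8 0 -0.06 255; 0.23 7.8 0 -0.06 255; 0.23 7.8 0 -0.06 255; 0.23 7.8 0 -0.06 255; 0.23 7.8 0 -0.06 255; 0 0 0 0 255"}}

```text
time_s: 18.32
tool_pos: [0.4761, 0.0166, 0.1399]
tool_rot: [179.9, -0.3, 41.9]
force: [6.0, 3.7, -3.0]
grip_width: 0.0238
grasp_force: 12.0
```

{"api": "arm_command", "payload": {"series": "0.23 -7.8 0 0.06 255; 0.23 -7.8 0 0.06 255; 0.23 -7.8 0 0.06 255; 0.23 -7.8 0 0.06 255; 0.23 -7.8 0 0.06 255; 0.23 -7.8 0 0.06 255; 0.23 -7.8 0 0.06 255; 0.23 -7.8 0 0.06 255; 0.23 -7.8 0 0.06 255; 0.23 -7.8 0 0.06 255; 0.23 -7.8 0 0.06 255; 0.23 -7.8 0 0.06 255; 0.23 -7.8 0 0.06 255; 0.23 -7.8 0 0.06 255; 0.23 -7.8 0 0.06 255; 0.23 -7.8 0 0.06 255; 0.23 -7.8 0 0.06 255; 0 0 0 0 255; 0 0 0 0 255"}}

```text
time_s: 19.9
tool_pos: [0.4456, 0.1398, 0.1398]
tool_rot: [180.0, 0.0, -16.6]
force: [-1.5, 0.5, 5.5]
grip_width: 0.0234
grasp_force: 12.0
```

{"api": "arm_command", "payload": {"series": "0.23 7.8 0 -0.06 255; 0.23 7.8 0 -0.06 255; 0.23 7.8 0 -0.06 255; 0.23 7.8 0 -0.06 255; 0.23 7.8 0 -0.06 255; 0.23 7.8 0 -0.06 255; 0.23 7.8 0 -0.06 255; 0.23 7.8 0 -0.06 255; 0.23 7.8 0 -0.06 255; 0.23 7.8 0 -0.06 255; 0.23 7.8 0 -0.06 255; 0.23 7.8 0 -0.06 255; 0.23 7.8 0 -0.06 255; 0.23 7.8 0 -0.06 255; 0.23 7.8 0 -0.06 255; 0.23 7.8 0 -0.06 255; 0.23 7.8 0 -0.06 255; 0 0 0 0 255"}}

```text
time_s: 21.4
tool_pos: [0.4761, 0.0165, 0.1398]
tool_rot: [179.9, -0.4, 42.0]
force: [5.6, 4.6, -0.9]
grip_width: 0.0234
grasp_force: 12.0
```

{"api": "arm_command", "payload": {"series": "0.23 -7.8 0 0.06 255; 0.23 -7.8 0 0.06 255; 0.23 -7.8 0 0.06 255; 0.23 -7.8 0 0.06 255; 0.23 -7.8 0 0.06 255"}}

```text
time_s: 21.82
tool_pos: [0.4538, 0.0487, 0.1398]
tool_rot: [179.9, -0.3, 24.5]
force: [5.3, 1.0, -1.6]
grip_width: 0.0235
grasp_force: 12.0
```

{"api": "arm_command", "payload": {"series": "0.23 -7.8 0 0.06 255; 0.12 -3.9 0 0.03 255"}}

```text
time_s: 21.98
tool_pos: [0.4493, 0.0591, 0.1398]
tool_rot: [179.9, -0.2, 19.4]
force: [4.7, -1.7, -1.3]
grip_width: 0.0234
grasp_force: 12.0
```

{"api": "arm_command", "payload": {"series": "0.23 -7.8 0 0.06 255; 0.12 -3.9 0 0.03 255"}}

```text
time_s: 22.15
tool_pos: [0.4457, 0.0699, 0.1398]
tool_rot: [179.9, -0.2, 14.2]
force: [4.1, -2.4, 0.2]
grip_width: 0.0237
grasp_force: 12.0
```

{"api": "arm_command", "payload": {"series": "0.23 -7.8 0 0.06 255; 0.12 -3.9 0 0.03 255"}}

```text
time_s: 22.32
tool_pos: [0.4431, 0.0811, 0.1398]
tool_rot: [179.9, -0.1, 9.1]
force: [3.0, -2.9, 1.4]
grip_width: 0.0235
grasp_force: 12.0
```

{"api": "arm_command", "payload": {"series": "0.23 -7.8 0 0.06 255; 0.12 -3.9 0 0.03 255"}}

```text
time_s: 22.48
tool_pos: [0.4415, 0.0926, 0.1398]
tool_rot: [179.9, -0.1, 3.9]
force: [2.0, -2.6, 2.5]
grip_width: 0.0237
grasp_force: 12.0
```

{"api": "arm_command", "payload": {"series": "0.23 -7.8 0 0.06 255; 0.12 -3.9 0 0.03 255"}}

```text
time_s: 22.65
tool_pos: [0.4409, 0.1041, 0.1398]
tool_rot: [179.9, -0.0, -1.3]
force: [0.2, -3.7, 4.7]
grip_width: 0.0235
grasp_force: 12.0
```

{"api": "arm_command", "payload": {"series": "0.23 -7.8 0 0.06 255; 0.12 -3.9 0 0.03 255"}}

```text
time_s: 22.82
tool_pos: [0.4413, 0.1157, 0.1397]
tool_rot: [179.9, 0.0, -6.4]
force: [-2.2, -3.7, 5.5]
grip_width: 0.0236
grasp_force: 12.0
```

{"api": "arm_command", "payload": {"series": "0.23 -7.8 0 0.06 255; 0.12 -3.9 0 0.03 255"}}

```text
time_s: 22.98
tool_pos: [0.4429, 0.1272, 0.1397]
tool_rot: [179.9, 0.0, -11.6]
force: [-3.6, -3.4, 7.2]
grip_width: 0.0238
grasp_force: 12.0
```

{"api": "arm_command", "payload": {"series": "0.23 -7.8 0 0.06 255; 0.12 -3.9 0 0.03 255"}}

```text
time_s: 23.15
tool_pos: [0.4454, 0.1388, 0.1397]
tool_rot: [179.8, 0.1, -16.7]
force: [-4.0, -2.7, 9.1]
grip_width: 0.0235
grasp_force: 12.0
```

{"api": "arm_command", "payload": {"series": "0.23 7.8 0 -0.06 255; 0.23 7.8 0 -0.06 255; 0.23 7.8 0 -0.06 255; 0.23 7.8 0 -0.06 255; 0.23 7.8 0 -0.06 255; 0.23 7.8 0 -0.06 255; 0.23 7.8 0 -0.06 255; 0.23 7.8 0 -0.06 255; 0.23 7.8 0 -0.06 255; 0.23 7.8 0 -0.06 255; 0.23 7.8 0 -0.06 255; 0.23 7.8 0 -0.06 255; 0.23 7.8 0 -0.06 255; 0.23 7.8 0 -0.06 255; 0.23 7.8 0 -0.06 255; 0.23 7.8 0 -0.06 255; 0.23 7.8 0 -0.06 255; 0 0 0 0 255"}}

```text
time_s: 24.65
tool_pos: [0.4763, 0.0165, 0.1398]
tool_rot: [180.0, -0.3, 42.0]
force: [5.1, 2.8, -1.8]
grip_width: 0.0234
grasp_force: 12.0
```

{"api": "arm_command", "payload": {"series": "0.23 -7.8 0 0.06 255; 0.12 -3.9 0 0.03 255"}}

```text
time_s: 24.82
tool_pos: [0.468, 0.026, 0.1398]
tool_rot: [180.0, -0.3, 36.6]
force: [4.9, 2.1, -1.7]
grip_width: 0.0232
grasp_force: 12.0
```

{"api": "arm_command", "payload": {"series": "0.23 -7.8 0 0.06 255; 0.12 -3.9 0 0.03 255"}}

```text
time_s: 24.98
tool_pos: [0.4613, 0.0355, 0.1398]
tool_rot: [179.9, -0.2, 31.4]
force: [5.2, 1.0, -2.6]
grip_width: 0.0239
grasp_force: 12.0
```

{"api": "arm_command", "payload": {"series": "0.23 -7.8 0 0.06 255; 0.12 -3.9 0 0.03 255"}}

```text
time_s: 25.15
tool_pos: [0.4556, 0.0454, 0.1398]
tool_rot: [179.9, -0.2, 26.3]
force: [5.3, -0.1, -2.1]
grip_width: 0.0233
grasp_force: 12.0
```

{"api": "arm_command", "payload": {"series": "0.23 -7.8 0 0.06 255"}}

```text
time_s: 25.23
tool_pos: [0.4527, 0.0513, 0.1398]
tool_rot: [179.9, -0.2, 22.8]
force: [5.2, -2.0, -1.2]
grip_width: 0.0239
grasp_force: 12.0
```

{"api": "arm_command", "payload": {"series": "0.23 -7.8 0 0.06 255"}}

```text
time_s: 25.32
tool_pos: [0.4497, 0.0583, 0.1398]
tool_rot: [179.9, -0.2, 19.3]
force: [4.4, -2.4, 0.2]
grip_width: 0.0235
grasp_force: 12.0
```

{"api": "arm_command", "payload": {"series": "0.23 -7.8 0 0.06 255"}}

```text
time_s: 25.4
tool_pos: [0.4471, 0.0656, 0.1398]
tool_rot: [179.9, -0.2, 15.9]
force: [4.6, -2.5, 0.2]
grip_width: 0.0236
grasp_force: 12.0
```

{"api": "arm_command", "payload": {"series": "0.23 -7.8 0 0.06 255"}}

```text
time_s: 25.48
tool_pos: [0.445, 0.073, 0.1398]
tool_rot: [179.9, -0.1, 12.4]
force: [3.0, -3.0, 1.5]
grip_width: 0.0235
grasp_force: 12.0
```

{"api": "arm_command", "payload": {"series": "0.23 -7.8 0 0.06 255"}}

```text
time_s: 25.57
tool_pos: [0.4433, 0.0805, 0.1398]
tool_rot: [179.9, -0.1, 9.0]
force: [2.0, -2.1, 1.6]
grip_width: 0.0238
grasp_force: 12.0
```

{"api": "arm_command", "payload": {"series": "0.23 -7.8 0 0.06 255"}}

```text
time_s: 25.65
tool_pos: [0.4421, 0.0881, 0.1398]
tool_rot: [179.9, -0.1, 5.6]
force: [1.5, -2.8, 2.6]
grip_width: 0.0238
grasp_force: 12.0
```

{"api": "arm_command", "payload": {"series": "0.23 -7.8 0 0.06 255"}}

```text
time_s: 25.73
tool_pos: [0.4413, 0.0959, 0.1397]
tool_rot: [179.9, -0.0, 2.1]
force: [-0.0, -3.4, 4.0]
grip_width: 0.0235
grasp_force: 12.0
```

{"api": "arm_command", "payload": {"series": "0.23 -7.8 0 0.06 255"}}

```text
time_s: 25.82
tool_pos: [0.4409, 0.1036, 0.1397]
tool_rot: [179.9, -0.0, -1.3]
force: [-1.1, -3.0, 4.9]
grip_width: 0.0237
grasp_force: 12.0
```

{"api": "arm_command", "payload": {"series": "0.23 -7.8 0 0.06 255"}}

```text
time_s: 25.9
tool_pos: [0.4411, 0.1113, 0.1397]
tool_rot: [179.8, 0.0, -4.8]
force: [-2.6, -4.4, 6.7]
grip_width: 0.0234
grasp_force: 12.0
```

{"api": "arm_command", "payload": {"series": "0.23 -7.8 0 0.06 255"}}

```text
time_s: 25.98
tool_pos: [0.4417, 0.1179, 0.1397]
tool_rot: [179.7, 0.0, -8.2]
force: [-3.0, -8.8, 8.0]
grip_width: 0.0232
grasp_force: 12.0
```

{"api": "arm_command", "payload": {"series": "0.23 -7.8 0 0.06 255"}}

```text
time_s: 26.07
tool_pos: [0.4426, 0.1242, 0.1396]
tool_rot: [179.6, 0.1, -11.7]
force: [-5.0, -10.3, 10.6]
grip_width: 0.0234
grasp_force: 12.0
```

{"api": "arm_command", "payload": {"series": "0 0 0 0 255; 0 0 0 0 255; 0 0 0 0 255"}}

```text
time_s: 26.32
tool_pos: [0.4427, 0.1248, 0.1396]
tool_rot: [179.7, 0.1, -11.5]
force: [-4.1, -7.3, 8.4]
grip_width: 0.0236
grasp_force: 12.0
```

{"api": "arm_command", "payload": {"series": "0.12 -3.9 0 0.03 255; 0 0 0 0 255"}}

```text
time_s: 26.48
tool_pos: [0.4432, 0.127, 0.1395]
tool_rot: [179.5, 0.1, -13.3]
force: [-5.6, -10.4, 10.3]
grip_width: 0.0234
grasp_force: 12.0
```

The force rises about 3 N over 0.018 rad, which matches the cushioned stop. I'll ease back, release and leave.

{"api": "arm_command", "payload": {"series": "0.12 3.9 0 -0.03 255; 0.12 3.9 0 -0.03 255; 0.12 3.9 0 -0.03 255; 0 0 0 0 255; 0 0 0 0 100; 0 0 0 0 100; 0 0 0 0 100; 0 0 0 0 100; 0 0 0 0 100; 0 0 -15 0 100; 0 0 -25 0 100; 0 0 -30 0 100; 0 0 -30 0 100; 0 40 0 0 100; 0 40 0 0 100; 0 40 0 0 100; 0 40 0 0 100; 0 40 0 0 100; 0 40 0 0 100; 0 0 0 0 100"}}

```text
time_s: 28.15
tool_pos: [0.4066, -0.1246, 0.239]
tool_rot: [179.9, 0.0, -8.7]
force: [0.4, -0.1, -0.3]
grip_width: 0.053
grasp_force: 0.0
```

```bash
python3 - <<'E'
from h import *
t=cams.read_camera("top")[175:255,175:260];s=cams.read_camera("side")[145:220,180:270]
o=np.zeros((376,800,3),np.uint8);o[:,:400]=cv2.resize(t,(400,376),interpolation=2);o[:333,400:]=cv2.resize(s,(400,333),interpolation=2);cv2.imwrite("pics/crop4.png",o)
E
```

```text
(no output)
```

View pics/crop4.png

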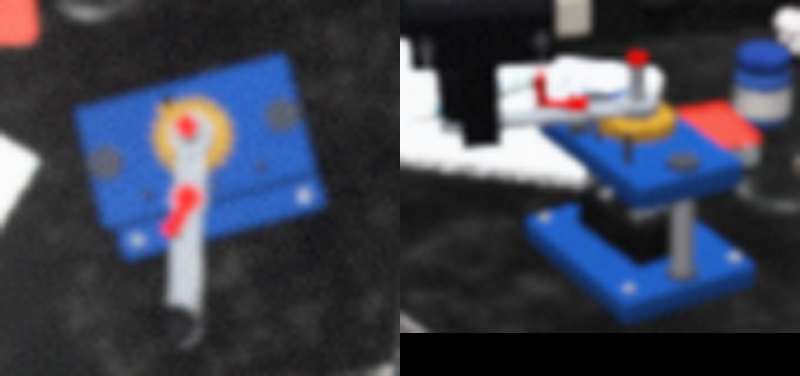

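The lever is still to the left (post at (170,230) in the top crop). The screw tip has dropped from row 47 to row 58 in the side crop, and the adaptor is in place. I'm handing it in.

```bash
python3 -c "
from cell import env;print(env.sign_off())"
```

```text
the job is handed in; nothing more can be done
None
```

The lever is set to tighten and the screw is up against its end stop, judged by the rise in handle force. The arm is clear and the job is handed in at about 28 s, but the hand-in returned no verdict.

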